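Bore check of a sleeve at the goods-in bench

ROBOT

A 6-joint arm with a two-finger parallel gripper is mounted at the origin on the work surface. World frame = base frame: x ahead of the robot, y to its left, z up, the work surface at z = 0. Lengths are in m, angles in rad, forces in N, time in s.
With the tool pointing down it reaches from about 0.35 to 0.975 m from the base axis. Payload 7.1 kg.
Tool frame: the origin (TCP) lies between the finger pads; the fingertips stand 11 mm ahead of it and the grasp point (between the pads) lies 8 mm behind it; x points along the fingers, y is the direction in which the jaws open and shut, and the axes are right-handed (so a half turn about x gives the same grasp; the last joint's range is limited). The gripper opens to 88 mm and grips with 3 to 60 N. Pads are 20 mm wide; open, the fingers measure 115 mm over their backs; the gripper's body (75 mm by 178 mm) begins 61 mm behind the grasp point.
Start: joints at [-1.285, 0.423, 1.63, -0, 1.089, -0.019], TCP at [0.188, -0.596, 0.234] pointing down, gripper open.
Joint ranges: [-3, 3], [-0.9, 2.11], [0.09, 2.58], [-1.31, 4.45], [0.11, 2.69], [-2.54, 2.54]. Speed limits (rad/s): [2.39, 2.39, 3.01, 3.14, 3.14, 3.14].

INTERFACE

Orientations are given as a unit quaternion [x, y, z, w].
In Python, from rig import get_obs, grab_frame, calibration, close_job, recognise, silhouettes gives the robot as it stands.
- The arm moves only by the shell command python3 -m jog 'ROWS' [FORCE]. ROWS is JSON, a list of rows, each a list of 7 numbers: the turn, a rotation vector about the tool's x, y, z in rad, then the shift along the tool's x, y, z in cm, then the finger opening in cm, from 0 to 8.78. A call has 1 to 8 rows; each row is the pose to reach, as a shift and turn from the pose measured when the call began, along the tool's axes at that moment; what a row does not reach only later rows make up. A row lasts 1/10 s, in which the tool goes at most 50 mm and 8.59 degrees, less where a joint would pass 70% of its speed; a pose out of reach is approached as far as the arm can. A call with a gripper value outside its range is refused whole. The fingers move at their own pace and stop on an object; FORCE is the grip in N (left out, the last holds). Time passes only in rows, so rows that repeat a pose let the fingers close. It gives the time, the measured TCP pose, the force and the opening at its end, in the units of the state.
- get_obs(): the state, without advancing time (a new reading comes with each control period).
- grab_frame(name): name is "scene" or "top" or "wrist"; returns the picture (420x560x3 uint8, blue, green, red); there is no depth.
- calibration(name): a dict with "fx", "fy", "cx", "cy" (pixels), "pose" (4x4, takes a point from camera to world coordinates). Camera axes: x right, y up, looking along -z (the intrinsics and any distortion apply to the point x, -y, -z); pixel columns grow to the right and rows downward; lengths in m; the calibration is good to about 2 mm. A picture is of the moment at which its call begins: read the wrist's pose just before it. calibration takes no time and is no camera call; for the wrist camera it gives the pose at the moment of the call.
- close_job(): hands the job in, once; it reports no verdict.
Trained networks look in the newest picture that a camera, given by its name, has taken for a name from the list of things; names that differ only in an ending like _2 or _b are one class to them, and where a whole thing is asked for, a point or a joint stands for the part that bears it (a point fixed in the world has none). Each returns a list of dicts, best first, with "p" (0 to 1); they miss things now and then, are a little off and sometimes report something else, mostly with a low value. They report only what shows in the picture. A call takes as long as a camera call. They do not tell look-alikes from the thing itself.
- recognise(camera, name): "rect" ([left, top, right, bottom] in pixels, round what is visible of it).
- silhouettes(camera, name): "pixels" (420x560 bool, what is visible of it) and "rect" ([left, top, right, bottom] in pixels, round what is visible of it).
The state is a dict: "clock": time; "joint_positions": joint angles; "joint_velocities": joint speeds; "effort": joint torques, N m; "tool_pos": TCP position; "tool_rot": TCP orientation; "force": force on the tool from outside, world axes, zero at the start; "torque": the same for the moment, N m; "opening": finger opening in m.
Only numpy, scipy, OpenCV 4.12 (cv2) and the standard library are available. Lean on these libraries where they do the work, as an engineer would, in place of code of your own. Each camera call takes 0.05 s, during which the arm holds its last target.

TASK

Log the brass sleeve in the grey fixture on the tally counter: swing the counter's red-tipped sprung lever all the way to its stop, then let it go so that it springs back. Then take the orange-headed probe rod out of the blue rack and, keeping it upright and never letting it touch the sleeve or the fixture, lower it from above through the sleeve's bore until its tip hangs about midway in the open gap between the sleeve's underside and the fixture's base plate. Finish while still holding the probe there, still and centred in the bore; leave the black-headed gauge in the rack and everything else on the bench where it is.

Things in the scene. Friction and masses are not known exactly. Their poses are not given: they have to be found in the camera images.
- counter: Tally counter, fixed to the bench: white housing 90 x 100 x 50 mm (x, y, z), black window with four blank drums on its front (-x side). Origin at the centre of its underside, z up. Its steel lever lies on top and sticks out over the front.
- lever (a joint): Angle of the counter's lever, rad: 0 at rest, 0.9 at the stop, about the vertical axis through lever_hinge, positive anticlockwise seen from above. A spring drives it back to 0: about 0.6 N at the post at rest, 2.4 N at the stop. At rest the arm points 0.45 rad to the +y side of the counter's own -x axis, at the stop 0.45 rad to its -y side.
- lever_hinge (a point): Point on the lever's vertical hinge axis, on top of the counter at its middle, 64 mm above the bench.
- lever_post (a point): Top centre of the upright red post at the lever's free end: a cylinder 14 mm in diameter, 50 mm tall (64 to 114 mm above the bench), 85 mm from the hinge axis; moves with the lever. Under it the lever's flat steel bar, 12 mm wide, 58 to 64 mm above the bench.
- rack: Blue rack block, fixed, 60 x 150 x 60 mm (x, y, z), origin at the centre of its underside. Two upright blind holes, 14 mm in diameter and 50 mm deep, lie on its y axis at y = -45 and +45 mm; one holds the probe, the other the gauge.
- probe: Probe rod, loose, upright in either hole of the rack, about 0.11 kg: steel shaft 12 mm in diameter, 110 mm long, and on it an orange cylindrical head 22 mm in diameter, 45 mm tall. Origin at the tip of the shaft, z axis along the rod to the head. In the rack the tip is 10 mm above the bench and the head spans 120 to 165 mm.
- probe_tip (a point): Tip (lower end) of the probe's shaft, on its axis.
- probe_grip (a point): Middle of the probe's orange head, on its axis, 132.5 mm above the tip: the place to grip.
- gauge: Plug gauge with a black head, otherwise the same size as the probe, upright in the other hole of the rack, 90 mm from it. Leave it alone.
- fixture: Grey inspection fixture, fixed: base plate 120 x 130 x 12 mm (x, y, z), 14 mm thick cheeks at its y = -55 and +55 mm, open to its +x and -x, and on them a carrier plate 100 x 124 mm, top at 107 mm. In its middle stands a brass sleeve, flange 64 mm across, bore 32 mm in diameter. Below the sleeve a free gap of 63 mm down to the base plate's top, 12 mm above the bench. Origin under its centre.
- bore_top (a point): Centre of the upper mouth of the sleeve's upright bore (32 mm in diameter, 40 mm long, straight through), 115 mm above the bench.
- bore_bottom (a point): Centre of the bore's lower mouth, on the sleeve's underside, 75 mm above the bench.
- spare_sleeve: Another brass flanged sleeve, flange down, 64 mm across, 40 mm tall, loose on the bench. Bystander; origin under its centre.
- carton: Small cardboard box with a white band, 80 x 110 x 60 mm. Bystander; origin under its centre.
- can: Steel can, 60 mm across, 90 mm tall. Bystander; origin under its centre.
- spool: Black spool, 70 mm across, 48 mm tall. Bystander; origin under its centre.
- screwdriver: Screwdriver lying on the bench. Bystander; origin under its middle.
- weight: Brass weight with a knob, 40 mm across, 47 mm tall. Bystander; origin under its centre.
Things that resemble listed ones, but are neither listed nor needed, are in the scene too. Leave any brown or purple look-alike of the fixture alone.

How it is judged:
On the way, in this order (a step that is already met when the one before it is completed fails the run):
1. the counter's lever is swung to its stop (value of joint lever above 0.83 rad), for 0.1 s.
2. the lever is let go and has sprung back (value of joint lever below 0.08 rad), for 0.1 s.
3. the probe is drawn out of the rack (z of probe_tip in the frame of rack above 0.065 m and contact force between probe and the fingers above 0.5 N), for 0.1 s.
At the end, for the whole second after the job is handed in: The fingers hold the probe still, upright within 0.08 rad, not touching sleeve or fixture, its tip within 5 mm of the bore axis and 12 to 51 mm below the sleeve; the lever is back (under 0.08 rad); gauge and bystanders are within 20 mm of their starts (horizontal distance between probe_tip and bore_bottom below 0.005 m and z of probe_tip in the frame of bore_bottom between -0.051 and -0.012 m and angle between probe's own z axis and vertical below 0.08 rad and linear speed of probe below 0.02 m/s and contact force between probe and the fingers above 0.5 N and contact force between probe and fixture below 0.2 N and value of joint lever below 0.08 rad and distance of each of gauge, spare_sleeve, carton, can, spool, screwdriver, weight from where it was at the start of the episode below 0.02 m); the arm keeps its last pose, push and grip.
It fails at once if the probe is tipped far from upright (over 0.35 rad) (angle between probe's own z axis and vertical above 0.35 rad).
It fails at once if the probe touches the sleeve or the fixture (contact force between probe and fixture above 0.3 N).
It fails at once if the gauge or a bystander is disturbed (moved over 20 mm) (distance of any of gauge, spare_sleeve, carton, can, spool, screwdriver, weight from where it was at the start of the episode above 0.02 m).
It also fails if it takes over 72 s, if anything falls off the work surface, if the arm or the gripper's body presses on something with over 40 N, if the wrist force passes 120 N, or if a joint passes its speed limit or range.

## Working session

There is one attempt and no reset: what is moved stays moved. The work goes in short steps, Python scripts to look and compute and a shell command to move; the robot and the scene stay as the last step left them, time stands still between calls to the robot, and variables do not carry over. Pictures are saved under pics/ and viewed, and the job is handed in when it is done.

```bash
ls; mkdir -p pics; python3 - <<'E'
from rig import *
import cv2
o=get_obs();print(o)
for n in("scene","top","wrist"):
    c=calibration(n);print(n,{k:(v if k!='pose' else __import__('numpy').round(v,3).tolist()) for k,v in c.items()})
    cv2.imwrite(f"pics/{n}0.png",grab_frame(n))
E
```

```text
pics
{'clock': 0.0, 'joint_positions': array([-1.28501324e+00,  4.23801509e-01,  1.63066404e+00,  1.03010381e-05,
        1.08865089e+00, -1.89642298e-02]), 'joint_velocities': array([-0.00030969, -0.00099525, -0.00172025, -0.0008684 , -0.00058988,
       -0.00021813]), 'effort': array([-1.38640051e-03, -5.44627833e+01, -2.73665464e+01,  6.42452762e-02,
        2.28160765e-02, -1.29340583e-04]), 'tool_pos': array([ 0.18742899, -0.59566897,  0.23293646]), 'tool_rot': array([-0.69884553, -0.10786068,  0.69898246, -0.10679192]), 'force': array([ 0.26595585, -0.19589287, -0.20926203]), 'torque': array([-0.02922585,  0.04982697, -0.04789434]), 'opening': 0.08791129009596403}
scene {'fx': 485.12129788704726, 'fy': 485.12129788704726, 'cx': 277.74277315973217, 'cy': 205.58501669100121, 'pose': [[0.858, -0.328, 0.395, 1.186], [0.513, 0.518, -0.685, -1.139], [0.02, 0.79, 0.613, 1.083], [0.0, 0.0, 0.0, 1.0]]}
top {'fx': 446.65716816609773, 'fy': 446.65716816609773, 'cx': 279.1597799382238, 'cy': 210.7181664184779, 'pose': [[-0.011, 0.995, -0.099, 0.39], [-1.0, -0.01, 0.012, -0.011], [0.011, 0.099, 0.995, 1.689], [0.0, 0.0, 0.0, 1.0]]}
wrist {'fx': 306.37136291882064, 'fy': 306.37136291882064, 'cx': 277.39144497428754, 'cy': 208.95803017745698, 'pose': [[0.3, 0.916, 0.265, 0.26], [-0.954, 0.289, 0.081, -0.574], [-0.002, -0.277, 0.961, 0.384], [0.0, 0.0, 0.0, 1.0]]}
```

View pics/scene0.png

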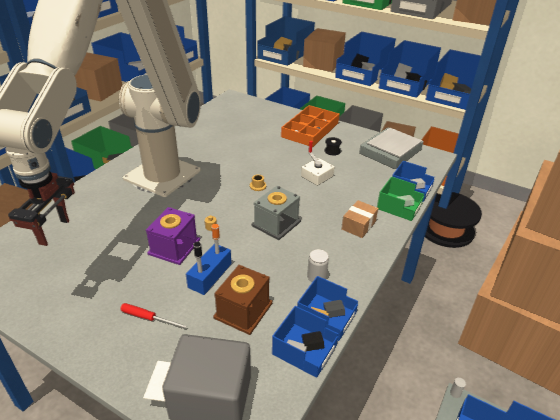

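View pics/top0.png

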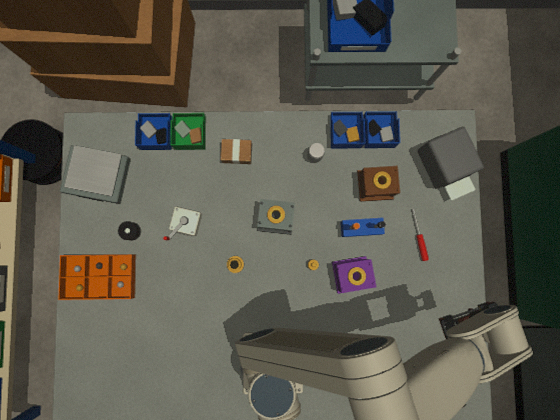

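View pics/wrist0.png

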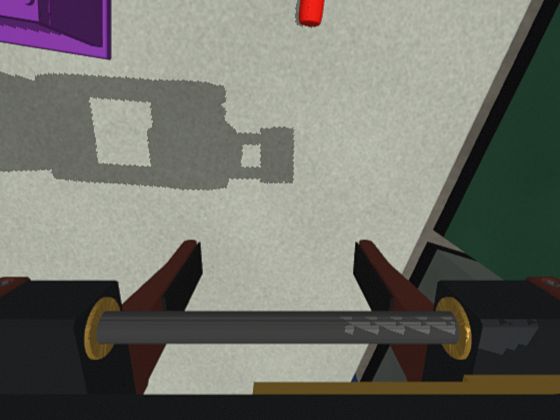

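The top view shows the counter at (185,221) with the lever tip at (166,238), and the grey fixture at (276,215) with its look-alikes, purple (354,275) and brown (379,183). It also shows the rack at (362,228), with the orange head near (356,226) and the black one near (378,225).

```bash
cat > h.py <<'E'
import numpy as np,cv2
from rig import *
def ray(cal,u,v):
    P=np.array(cal['pose']);d=np.array([(u-cal['cx'])/cal['fx'],-(v-cal['cy'])/cal['fy'],-1.])
    return P[:3,3],P[:3,:3]@d
def onz(cal,u,v,z):
    o,d=ray(cal,u,v);return o+d*(z-o[2])/d[2]
def proj(cal,p):
    P=np.array(cal['pose']);q=(np.asarray(p)-P[:3,3])@P[:3,:3]
    return np.stack([cal['cx']+cal['fx']*q[...,0]/-q[...,2],cal['cy']-cal['fy']*q[...,1]/-q[...,2]],-1)
def tri(obs):
    A=np.zeros((3,3));b=np.zeros(3)
    for cal,u,v in obs:
        o,d=ray(cal,u,v);d=d/np.linalg.norm(d);M=np.eye(3)-np.outer(d,d);A+=M;b+=M@o
    return np.linalg.solve(A,b)
E
python3 - <<'E'
from h import *
for n in("top","scene"):
    im=grab_frame(n);cv2.imwrite(f"pics/{n}1.png",im)
    for k in("probe","gauge","rack","fixture","counter","lever_post","bore_top","probe_grip","spare_sleeve"):
        try:
            for r in silhouettes(n,k)[:4]:
                m=r['pixels'];ys,xs=np.nonzero(m)
                print(n,k,round(r['p'],2),np.round(r['rect']),m.sum(),xs.mean().round(1),ys.mean().round(1))
        except Exception as e: print(n,k,e)
im=cv2.imread("pics/top1.png")
cv2.imwrite("pics/topz.png",cv2.resize(im[150:310,100:420],None,fx=2.5,fy=2.5,interpolation=cv2.INTER_CUBIC)[:600,:800])
im=cv2.imread("pics/scene1.png")
cv2.imwrite("pics/scenez.png",cv2.resize(im[130:340,140:400],None,fx=2.8,fy=2.8,interpolation=cv2.INTER_CUBIC)[:600,:800])
E
```

```text
top probe 0.49 [350. 226. 358. 231.] 55 354.9 226.0
top gauge 0.64 [372. 222. 388. 228.] 54 380.1 224.3
top rack 0.7 [341. 219. 384. 237.] 599 361.2 227.1
top fixture 0.91 [357. 167. 403. 199.] 1319 378.4 182.9
top fixture 0.81 [334. 253. 376. 295.] 1294 354.1 274.0
top fixture 0.63 [256. 203. 297. 235.] 1142 275.4 216.1
top counter 0.35 [219. 142. 250. 166.] 734 236.2 151.1
top lever_post 0.59 [219. 142. 250. 168.] 708 236.4 151.2
top lever_post 0.48 [163. 217. 190. 243.] 149 174.9 229.5
top bore_top 0.89 [262. 197. 296. 234.] 1125 275.7 215.9
top bore_top 0.69 [334. 252. 377. 293.] 1242 353.7 274.0
top bore_top 0.6 [357. 167. 398. 199.] 1314 378.2 182.8
top probe_grip 0.46 [351. 225. 360. 228.] 41 355.0 225.8
top spare_sleeve 0.72 [230. 256. 243. 277.] 198 235.0 263.6
scene probe 0.46 [210. 224. 223. 252.] 160 215.4 235.2
scene gauge 0.49 [190. 245. 200. 270.] 171 197.7 254.6
scene gauge 0.21 [214. 225. 221. 255.] 164 215.3 236.1
scene rack 0.78 [184. 242. 229. 294.] 1344 208.3 268.9
scene fixture 0.9 [254. 186. 300. 240.] 1870 276.3 212.3
scene fixture 0.89 [214. 264. 272. 334.] 2712 242.0 299.0
scene fixture 0.72 [146. 207. 202. 266.] 2111 171.8 235.2
scene fixture 0.44 [310. 139. 323. 170.] 90 312.8 154.2
scene counter 0.75 [300. 140. 335. 186.] 674 316.4 169.1
scene lever_post 0.6 [309. 142. 323. 164.] 111 313.2 155.9
scene lever_post 0.29 [187. 243. 231. 291.] 1212 208.7 269.5
scene bore_top 0.88 [219. 266. 270. 330.] 2627 242.2 299.3
scene bore_top 0.8 [146. 206. 199. 264.] 2166 171.5 235.2
scene bore_top 0.67 [252. 187. 306. 239.] 1840 276.4 212.4
scene bore_top 0.33 [324. 138. 340. 157.] 252 332.5 145.7
scene probe_grip 0.49 [212. 226. 220. 257.] 231 215.2 236.7
scene spare_sleeve 0.54 [250. 173. 264. 191.] 177 257.6 183.2
```

View pics/topz.png

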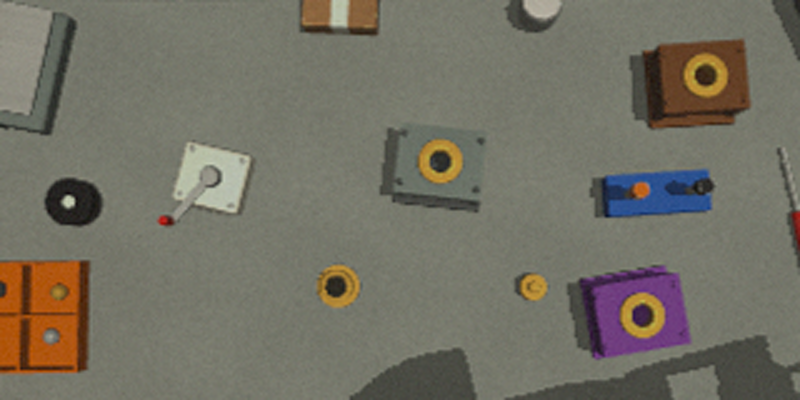

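View pics/scenez.png

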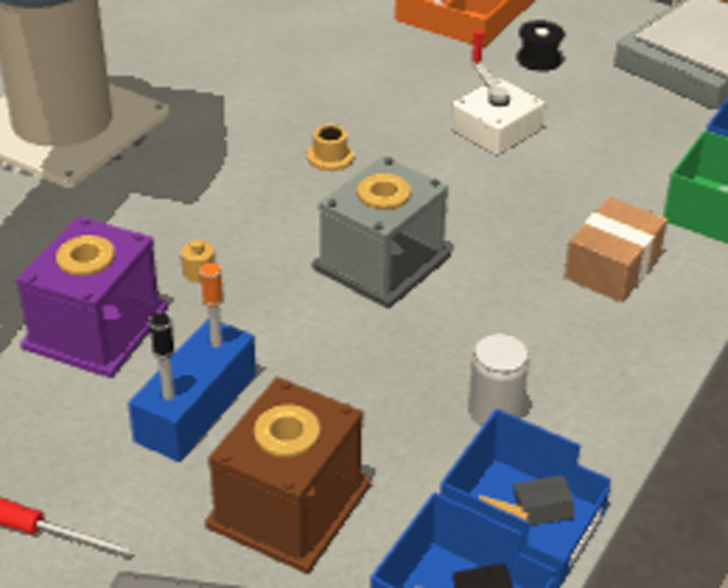

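```bash
python3 - <<'E'
from h import *
ct=calibration("top");cs=calibration("scene")
T=cv2.imread("pics/top1.png");S=cv2.imread("pics/scene1.png")
def blob(im,lo,hi,box):
    x0,y0,x1,y1=box;m=cv2.inRange(cv2.cvtColor(im[y0:y1,x0:x1],cv2.COLOR_BGR2HSV),np.array(lo),np.array(hi))
    n,l,st,c=cv2.connectedComponentsWithStats(m);i=1+np.argmax(st[1:,4]);mm=(l==i)
    cn,_=cv2.findContours(mm.astype('uint8'),0,1);cn=max(cn,key=cv2.contourArea)
    return c[i]+[x0,y0],st[i][4],st[i][:4]+[x0,y0,0,0],cv2.minAreaRect(cn+[x0,y0]),cv2.fitEllipse(cn+np.array([x0,y0])) if len(cn)>5 else None
b={}
for n,im,cal,box in(("sleeveT",T,ct,(256,195,300,236)),("sleeveS",S,cs,(250,185,305,215))):
    r=blob(im,(15,120,100),(35,255,255),box);print(n,r[0],r[1],r[4])
    print('  ',onz(cal,*r[4][0],.115)[:2])
for n,im,cal,box in(("headT",T,ct,(345,218,366,236)),("headS",S,cs,(205,218,228,250))):
    r=blob(im,(5,150,120),(16,255,255),box);print(n,r[0],r[1],r[2]);b[n]=r[0]
for n,im,cal,box in(("postT",T,ct,(155,228,180,246)),("postS",S,cs,(300,138,325,158))):
    r=blob(im,(0,150,60),(8,255,255),box);print(n,r[0],r[1],r[2]);b[n]=r[0]
print("head",onz(ct,*b["headT"],.163),tri([(ct,*b["headT"]),(cs,*b["headS"])]))
print("post",onz(ct,*b["postT"],.110),tri([(ct,*b["postT"]),(cs,*b["postS"])]))
for n,px,z in(("hinge",(183.6,220.4),.067),("black",(381.2,224.3),.163),("spool",(129.3,230.6),.048),("can",(316,152),.09),("weight",(313,264.5),.045),("spare",(235.5,264.5),.03),("bin corner",(132,254),.04),("carton",(236,151),.06)):
    print(n,onz(ct,*px,z).round(3))
# corners of counter top, carrier, rack top from zoom
for n,pts,z in(("counter",[(193,142),(252,159),(235,214),(175,195)],.05),("carrier",[(405,124),(487,134),(478,205),(396,195)],.107),("rack",[(605,177),(711,170),(712,210),(606,216)],.06)):
    P=np.array([onz(ct,100+u/2.5,150+v/2.5,z)[:2] for u,v in pts]);print(n,P.round(3).tolist(),'c',P.mean(0).round(3),'edges',np.linalg.norm(P-np.roll(P,-1,0),axis=1).round(3),'ang',[round(float(np.degrees(np.arctan2(*(P[(i+1)%4]-P[i])[::-1]))),1) for i in range(4)])
E
```

```text
sleeveT [275.76020408 213.92857143] 196 ((275.6957092285156, 214.0), (16.629291534423828, 17.33786964416504), 90.0)
   [ 0.53441538 -0.01788799]
sleeveS [276.89528796 197.94764398] 191 ((276.90283203125, 197.9456787109375), (12.047394752502441, 17.954147338867188), 92.35369873046875)
   [ 0.53844074 -0.02299767]
headT [355.78571429 225.5       ] 28 [353 223   6   6]
headS [215.         230.36363636] 88 [211 223   8  15]
postT [165.53333333 238.        ] 15 [163 236   6   4]
postS [310.31707317 145.34146341] 41 [309 140   4  12]
head [ 0.48771213 -0.29192886  0.163     ] [ 0.4885994  -0.29472849  0.14806492]
post [0.45379438 0.3709297  0.11      ] [0.45479545 0.37574861 0.09067372]
hinge [0.519 0.317 0.067]
black [ 0.491 -0.379  0.163]
spool [0.485 0.519 0.048]
can [ 0.762 -0.167  0.09 ]
weight [ 0.354 -0.153  0.045]
spare [0.357 0.132 0.03 ]
bin corner [0.399 0.51  0.04 ]
carton [0.776 0.127 0.06 ]
counter [[0.571, 0.344], [0.545, 0.257], [0.464, 0.282], [0.493, 0.37]] c [0.518 0.313] edges [0.091 0.084 0.093 0.082] ang [-106.7, 163.2, 71.9, -18.1]
carrier [[0.587, 0.03], [0.572, -0.086], [0.471, -0.072], [0.486, 0.044]] c [ 0.529 -0.021] edges [0.118 0.102 0.117 0.102] ang [-97.5, 172.0, 82.5, -7.6]
rack [[0.512, -0.261], [0.521, -0.417], [0.462, -0.416], [0.455, -0.261]] c [ 0.487 -0.339] edges [0.156 0.059 0.156 0.057] ang [-86.8, 179.5, 92.6, 0.1]
```

The two views agree: the post is at about (.455,.373) at rest, the hinge at (.519,.316), and the counter's yaw is about -17.5°. I'll write the helper that computes the moves, then go to the lever.

```bash
cat >> h.py <<'E'
from scipy.spatial.transform import Rotation as R
def toolR(yaw): # tool x down, tool y at angle yaw
    x=np.array([0,0,-1.]);y=np.array([np.cos(yaw),np.sin(yaw),0]);return R.from_matrix(np.stack([x,y,np.cross(x,y)],1))
def rel(p,yaw,o=None):
    o=o or get_obs();R0=R.from_quat(o['tool_rot'])
    best=None
    for k in(0,np.pi):
        rv=(R0.inv()*toolR(yaw+k)).as_rotvec()
        if best is None or np.linalg.norm(rv)<np.linalg.norm(best):best=rv
    return np.r_[best,R0.inv().apply(np.asarray(p)-o['tool_pos'])*100]
def show(*tg):
    o=get_obs();print('pos',o['tool_pos'].round(4),'yaw y',round(float(np.degrees(np.arctan2(*R.from_quat(o['tool_rot']).apply([0,1,0])[[1,0]]))),1),'j',o['joint_positions'].round(2),'F',o['force'].round(1),'t',o['clock'],'op',round(o['opening'],4))
    for p,y in tg:print(rel(p,np.radians(y),o).round(3).tolist())
E
python3 - <<'E'
from h import *
show(([.40,-.30,.26],72.5),([.42,.1,.26],72.5),([.455,.372,.20],72.5))
E
```

```text
pos [ 0.1876 -0.5962  0.2337] yaw y -72.5 j [-1.29  0.42  1.63  0.    1.09 -0.02] F [ 0.  -0.4  0.1] t 1.15 op 0.0879
[0.61, -0.0, -0.0, -2.63, -21.881, -29.15]
[0.61, -0.0, -0.0, -2.631, -59.437, -43.06]
[0.61, -0.0, -0.0, 3.368, -84.334, -54.56]
```

```bash
python3 -m jog '[[-0.14,0,0,-0.5,-2.7,-3.6,5],[-0.28,0,0,-1,-5.4,-7.2,5],[-0.42,0,0,-1.5,-8.2,-10.9,5],[-0.56,0,0,-2,-10.9,-14.5,5],[-0.7,0,0,-2.6,-13.6,-18.2,5],[-0.84,0,0,-2.6,-16.4,-21.8,5],[-0.98,0,0,-2.6,-19.1,-25.5,5],[-1.1,0,0,-2.6,-21.9,-29.1,5]]' 20; python3 - <<'E'
from h import *
cv2.imwrite("pics/w1.png",grab_frame("wrist"))
show(([.42,.1,.26],72.5),([.455,.372,.20],72.5))
E
```

```text
clock: 1.95
tool_pos: [0.4004, -0.2984, 0.2601]
tool_rot: [0.539, 0.458, -0.538, 0.459]
force: [0.8, 0.1, -1.2]
opening: 0.0496
pos [ 0.403  -0.2939  0.2599] yaw y -8.7 j [-0.66  0.2   1.88  0.    1.06 -0.5 ] F [ 1.4  3.4 -0.2] t 2.0 op 0.0502
[-1.418, -0.001, -0.003, 0.082, -4.307, -39.194]
[-1.418, -0.001, -0.003, 6.148, -4.991, -66.596]
```

View pics/w1.png

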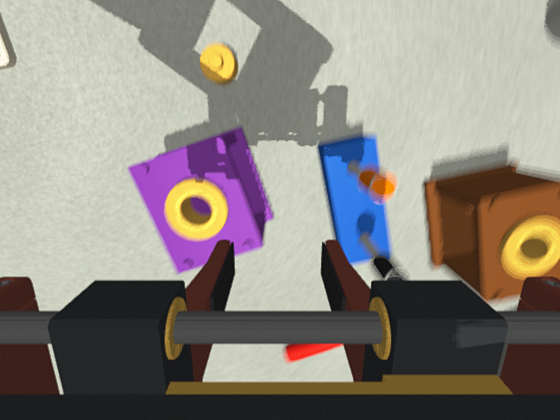

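The wrist view shows the purple look-alike on the left, the rack with the orange head at (380,186), and the gauge near (395,270), slightly motion-blurred. On to the counter.

```bash
python3 -m jog '[[-0.14,0,0,0,-0.5,-4.9,5],[-0.28,0,0,0,-1,-9.8,5],[-0.42,0,0,0,-1.6,-14.7,5],[-0.56,0,0,0,-2.1,-19.6,5],[-0.7,0,0,0,-2.7,-24.5,5],[-0.84,0,0,0,-3.2,-29.4,5],[-0.98,0,0,0,-3.8,-34.3,5],[-1.12,0,0,0,-4.3,-39.2,5]]'; python3 - <<'E'
from h import *
show(([.455,.372,.20],72.5))
E
```

```text
clock: 2.8
tool_pos: [0.4198, 0.1014, 0.2612]
tool_rot: [0.209, 0.675, -0.207, 0.676]
force: [1.0, -0.7, -0.7]
opening: 0.05
pos [0.4198 0.1014 0.2612] yaw y 55.8 j [ 0.21  0.09  2.01  0.    1.03 -0.77] F [ 1.  -0.7 -0.7] t 2.8 op 0.05
[-0.292, 0.002, -0.003, 6.199, 24.326, -12.321]
```

```bash
python3 -m jog '[[-0.06,0,0,0.5,4.1,-2.1,5],[-0.12,0,0,1,8.2,-4.1,5],[-0.18,0,0,2,12.2,-6.2,5],[-0.24,0,0,3,16.2,-8.2,5],[-0.29,0,0,4,20.3,-10.3,5],[-0.29,0,0,5,24.3,-12.3,5],[-0.29,0,0,6,24.3,-12.3,5],[-0.29,0,0,6,24.3,-12.3,5]]'; python3 - <<'E'
from h import *
show(([.455,.372,.20],72.5))
c=calibration("wrist");im=grab_frame("wrist");cv2.imwrite("pics/w2.png",im)
for n in("lever_post",):
  for r in recognise("wrist",n)[:3]:print(n,r)
m=cv2.inRange(cv2.cvtColor(im,cv2.COLOR_BGR2HSV),(0,190,90),(6,255,255));cn,_=cv2.findContours(m,0,1)
for k in cn:
    if cv2.contourArea(k)>60:
        M=cv2.moments(k);u,v=M['m10']/M['m00'],M['m01']/M['m00'];print(u,v,cv2.contourArea(k),cv2.boundingRect(k),onz(c,u,v,.114))
print(proj(c,[[.455,.372,.114],[.519,.316,.07]]))
E
```

```text
clock: 3.6
tool_pos: [0.4539, 0.3716, 0.2001]
tool_rot: [0.108, 0.699, -0.108, 0.699]
force: [-0.5, -0.4, -0.3]
opening: 0.0502
pos [0.4539 0.3716 0.2001] yaw y 72.5 j [ 0.67  0.41  1.74 -0.    0.99 -0.6 ] F [-0.5 -0.4 -0.3] t 3.6 op 0.0502
[-0.001, 0.0, -0.0, 0.014, 0.076, 0.094]
lever_post {'rect': [235.1, 200.1, 290.7, 289.6], 'p': 0.87}
281.01785714285717 211.62878787878788 308.0 (274, 198, 15, 27) [0.45021387 0.3747352  0.114     ]
[[279.56330881 217.98403817]
 [245.70191996 277.52905071]]
```

View pics/w2.png

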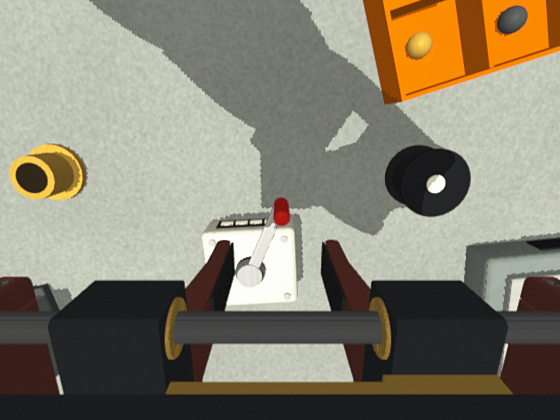

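```bash
python3 - <<'E'
from h import *
c=calibration("wrist");im=cv2.imread("pics/w2.png")
print(proj(c,[[.455,.372,.114],[.455,.372,.064],[.519,.316,.07],[.519,.316,.064]]))
print(onz(c,281,219,.114),onz(c,281,204,.064),onz(c,281,203,.114))
cv2.imwrite("pics/w2z.png",cv2.resize(im[180:310,190:320],None,fx=4.5,fy=4.5,interpolation=2))
E
```

```text
[[280.32328622 216.16453267]
 [279.73623387 200.72020325]
 [246.53334327 275.85964365]
 [247.07660073 273.05576328]]
[0.45748917 0.37179519 0.114     ] [0.45852918 0.37217786 0.064     ] [0.44455403 0.37587019 0.114     ]
```

View pics/w2z.png

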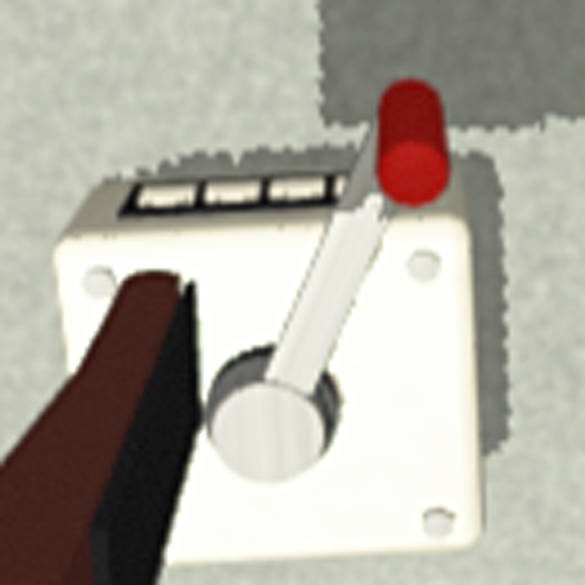

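The top disc of the post is at px (282,218), which gives (.456,.372), 85 mm from the hinge at (.518,.314). That matches the description. I'll lower the open jaws around the post.

```bash
python3 -m jog '[[0,0,0,2.5,0,0.2,5],[0,0,0,5,0,0.2,5],[0,0,0,8,0,0.2,5],[0,0,0,11,0,0.2,5],[0,0,0,11,0,0.2,3.5],[0,0,0,11,0,0.2,3.5],[0,0,0,11,0,0.2,3.5]]'; python3 - <<'E'
from h import *
H=np.array([.518,.314]);d=-np.array([np.cos(np.radians(72.5)),np.sin(np.radians(72.5))])
T=[([*(H+.085*np.array([np.cos(np.radians(a)),np.sin(np.radians(a))])+d*.0105),.09],72.5) for a in(137,145,153,161,169,177,185,191)]
show(*T)
E
```

```text
clock: 4.4
tool_pos: [0.4578, 0.3703, 0.0937]
tool_rot: [0.11, 0.697, -0.108, 0.7]
force: [0.5, -0.0, -1.0]
opening: 0.0353
pos [0.4578 0.3703 0.0937] yaw y 72.3 j [ 0.66  0.56  1.8  -0.    0.78 -0.6 ] F [ 0.5 -0.  -1. ] t 4.4 op 0.0353
[-0.004, 0.003, -0.004, 0.37, -0.952, -0.238]
[-0.004, 0.003, -0.004, 0.364, -2.057, -0.668]
[-0.004, 0.003, -0.004, 0.358, -3.211, -0.941]
[-0.004, 0.003, -0.004, 0.353, -4.392, -1.051]
[-0.004, 0.003, -0.004, 0.349, -5.577, -0.995]
[-0.004, 0.003, -0.004, 0.345, -6.742, -0.774]
[-0.004, 0.003, -0.004, 0.341, -7.865, -0.394]
[-0.004, 0.003, -0.004, 0.339, -8.667, -0.008]
```

```bash
python3 -m jog '[[0,0,0,0.3,-0.9,-0.2,3.5],[0,0,0,0.3,-2.0,-0.6,3.5],[0,0,0,0.3,-3.2,-0.9,3.5],[0,0,0,0.3,-4.4,-1.0,3.5],[0,0,0,0.3,-5.6,-1.0,3.5],[0,0,0,0.3,-6.7,-0.8,3.5],[0,0,0,0.3,-7.6,-0.5,3.5],[0,0,0,0.3,-7.6,-0.5,3.5]]'; python3 - <<'E'
from h import *
cv2.imwrite("pics/w3.png",grab_frame("wrist"))
show()
E
```

```text
clock: 5.2
tool_pos: [0.4298, 0.2982, 0.0904]
tool_rot: [0.11, 0.698, -0.108, 0.7]
force: [-0.9, 2.7, 0.3]
opening: 0.0348
pos [0.4299 0.2988 0.0903] yaw y 72.2 j [ 0.58  0.49  1.94  0.    0.7  -0.68] F [-1.1  2.6  0.7] t 5.25 op 0.0351
```

View pics/w3.png

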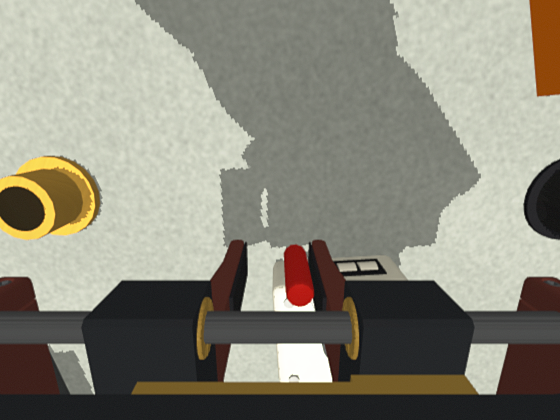

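The post at px (298,275) is against the trailing (right) finger, and the 2.7 N fits the spring near its stop. I'll push on until the force jumps.

```bash
python3 -m jog '[[0,0,0,0,-0.3,0.2,3.5],[0,0,0,0,-0.5,0.3,3.5],[0,0,0,0,-0.7,0.4,3.5],[0,0,0,0,-0.8,0.4,3.5],[0,0,0,0,-0.8,0.4,3.5]]'
python3 -m jog '[[0,0,0,0,-0.2,0,3.5],[0,0,0,0,-0.2,0,3.5]]'
```

```text
clock: 5.75
tool_pos: [0.4315, 0.2919, 0.0903]
tool_rot: [0.112, 0.697, -0.107, 0.7]
force: [-2.9, 12.9, -3.4]
opening: 0.0354
clock: 5.95
tool_pos: [0.4315, 0.292, 0.0902]
tool_rot: [0.113, 0.697, -0.106, 0.7]
force: [-1.1, 13.3, -4.3]
opening: 0.0353
```

The force is 13 N, well above the spring's 2.4 N, and the pose matches the predicted stop pose, so the lever is at its stop. Now I'll let it swing back along the arc.

```bash
python3 -m jog '[[0,0,0,0,1.0,-0.5,3.5],[0,0,0,0,2.1,-0.8,3.5],[0,0,0,0,3.3,-0.9,3.5],[0,0,0,0,4.5,-0.8,3.5],[0,0,0,0,5.6,-0.5,3.5],[0,0,0,0,6.8,-0.1,3.5],[0,0,0,0,8.2,0.2,3.5],[0,0,0,0,8.2,0.2,3.5]]'; python3 -m jog '[[0,0,0,0,0.2,0,4.5],[0,0,0,0,0.2,0,5],[0,0,0,-3,0,0,5],[0,0,0,-7,0,0,5],[0,0,0,-11,0,0,5],[0,0,0,-16,0,0,5],[0,0,0,-16,0,0,5]]'; python3 - <<'E'
from h import *
cv2.imwrite("pics/w4.png",grab_frame("wrist"))
show(([.42,.1,.26],2),([.42,-.2,.26],2),([.45,-.293,.26],2))
E
```

```text
clock: 6.75
tool_pos: [0.4599, 0.3709, 0.0912]
tool_rot: [0.113, 0.697, -0.105, 0.701]
force: [0.6, -0.5, 0.5]
opening: 0.0349
clock: 7.45
tool_pos: [0.4614, 0.371, 0.2581]
tool_rot: [0.116, 0.694, -0.103, 0.703]
force: [0.5, -0.1, 0.2]
opening: 0.0499
pos [0.4601 0.3701 0.2549] yaw y 72.2 j [ 0.66  0.34  1.7   0.    1.08 -0.61] F [-0.  -0.9 -0.3] t 7.5 op 0.0498
[1.226, -0.004, -0.02, -0.936, -26.932, 4.434]
[1.226, -0.004, -0.02, -1.349, -55.496, 13.594]
[1.226, -0.004, -0.02, -1.439, -63.435, 19.291]
```

View pics/w4.png

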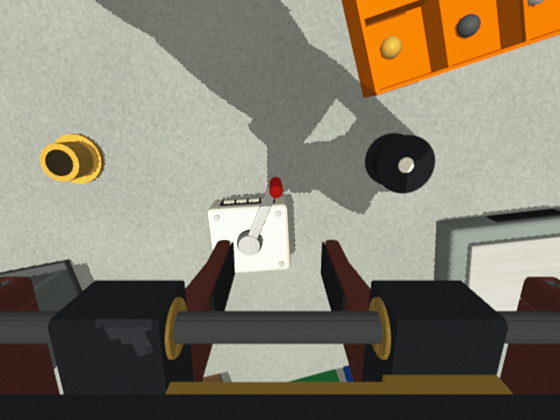

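The wrist view shows the lever back at rest, with the post at (276,187) in the same pose relative to the housing as before. Next I'll go over the grey fixture to measure the bore on the way.

```bash
python3 - <<'E'
from h import *
show(([.50,-.0,.28],2),([.53,-.09,.28],2))
E
```

```text
pos [0.4601 0.3701 0.2549] yaw y 72.2 j [ 0.66  0.34  1.7   0.    1.08 -0.61] F [-0.  -0.9 -0.3] t 7.5 op 0.0498
[1.226, -0.004, -0.02, -2.973, -33.978, 15.121]
[1.226, -0.004, -0.02, -3.059, -41.632, 20.725]
```

```bash
python3 -m jog '[[0.14,0,0,-1,-4.2,2,5],[0.28,0,-0.01,-2,-8.4,4,5],[0.42,0,-0.01,-3,-12.6,6,5],[0.56,0,-0.02,-3,-16.8,8,5],[0.7,0,-0.02,-3,-21,10,5],[0.84,0,-0.02,-3,-25.2,12,5],[0.98,0,-0.02,-3,-29.4,14,5],[1.12,0,-0.02,-3,-33.5,16,5]]'; python3 - <<'E'
from h import *
show(([.53,-.09,.28],2))
E
```

```text
clock: 8.3
tool_pos: [0.5085, -0.0002, 0.2788]
tool_rot: [0.465, 0.534, -0.466, 0.531]
force: [0.4, -0.4, 0.1]
opening: 0.0498
pos [ 5.085e-01 -2.000e-04  2.788e-01] yaw y 7.7 j [-0.02  0.2   1.84  0.    1.11 -0.16] F [ 0.4 -0.4  0.1] t 8.3 op 0.0498
[0.1, -0.002, 0.005, -0.144, 0.929, 9.187]
```

```bash
python3 -m jog '[[0.05,0,0,-0.1,0.5,4.6,5],[0.1,0,0,-0.1,0.9,9.2,5],[0.1,0,0,-0.1,0.9,9.2,5],[0.1,0,0,-0.1,0.9,9.2,5],[0.1,0,0,-0.1,0.9,9.2,5]]'; cat > bore.py <<'E'
from h import *
import sys
c=calibration("wrist");im=grab_frame("wrist");cv2.imwrite(f"pics/{sys.argv[1]}.png",im)
show()
m=cv2.inRange(cv2.cvtColor(im,cv2.COLOR_BGR2HSV),(15,100,80),(35,255,255))
cn,_=cv2.findContours(m,0,1)
for k in cn:
    if cv2.contourArea(k)>800:
        e=cv2.fitEllipse(k);print('ell',e,onz(c,*e[0],.115),'diam',max(e[1])/c['fx']*(c['pose'][2][3]-.115))
print('pred',proj(c,[.535,-.02,.115]))
E
python3 bore.py w5
```

```text
clock: 8.8
tool_pos: [0.5287, -0.0894, 0.2785]
tool_rot: [0.49, 0.511, -0.492, 0.506]
force: [-0.6, -0.7, -0.1]
opening: 0.0498
pos [ 0.529  -0.089   0.2789] yaw y 2.1 j [-0.19  0.24  1.78  0.    1.13 -0.23] F [-0.1  0.2  0.1] t 8.85 op 0.0499
ell ((471.2181701660156, 383.8852844238281), (17.884122848510742, 599.877685546875), 89.15211486816406) [ 0.78243136 -0.32648845  0.115     ] diam 0.6163053870056375
ell ((153.53875732421875, 219.655517578125), (28.885894775390625, 37.031124114990234), 58.63883972167969) [ 0.39504304 -0.12183753  0.115     ] diam 0.03804522459963963
ell ((287.55047607421875, 124.29102325439453), (62.88379669189453, 65.15599060058594), 8.324769020080566) [ 0.53558773 -0.0173833   0.115     ] diam 0.06694029294692272
ell ((509.67919921875, 27.778507232666016), (55.43977355957031, 107.39921569824219), 80.58283233642578) [0.73383526 0.07424936 0.115     ] diam 0.11034035235810567
pred [286.84279717 127.00327941]
```

View pics/w5.png

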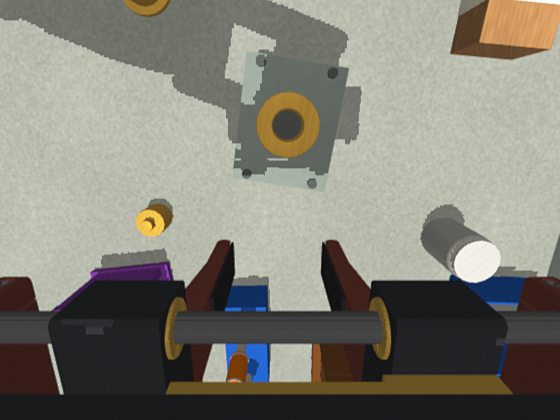

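The grey fixture's sleeve is at px (288,124), which gives a bore at (.5356,-.0174). The flange measures 67 mm, and the top view agrees at (.534,-.018). On to the rack, viewing the heads from above.

```bash
python3 - <<'E'
from h import *
show(([.488,-.345,.28],2))
E
python3 -m jog '[[0,0,0,0,-0.5,4.3,8],[0,0,0,0,-1,8.6,8],[0,0,0,0,-2,13,8],[0,0,0,0,-2.7,17.2,8],[0,0,0,0,-3.2,21.5,8],[0,0,0,0,-3.2,25.4,8],[0,0,0,0,-3.2,25.4,8],[0,0,0,0,-3.2,25.4,8]]'; python3 - <<'E'
from h import *
c=calibration("wrist");im=grab_frame("wrist");cv2.imwrite("pics/w6.png",im);show()
for n in("probe","gauge"):
  for r in recognise("wrist",n)[:3]:print(n,r)
print(proj(c,[[.488,-.292,.165],[.49,-.38,.165]]))
cv2.imwrite("pics/w6z.png",cv2.resize(im[90:290,180:400],None,fx=3,fy=3,interpolation=2))
E
```

```text
pos [ 0.529  -0.089   0.2789] yaw y 2.1 j [-0.19  0.24  1.78  0.    1.13 -0.23] F [-0.1  0.2  0.1] t 8.85 op 0.0499
[0.001, -0.002, 0.006, -0.143, -5.016, 25.434]
clock: 9.65
tool_pos: [0.5062, -0.343, 0.2779]
tool_rot: [0.49, 0.512, -0.492, 0.506]
force: [0.1, 0.1, -0.0]
opening: 0.0799
pos [ 0.5062 -0.3424  0.278 ] yaw y 2.1 j [-0.61  0.36  1.62 -0.    1.17 -0.65] F [-0.9  1.  -0.2] t 9.7 op 0.0802
probe {'rect': [246.4, 134.0, 275.9, 166.6], 'p': 0.59}
gauge {'rect': [251.5, 206.7, 274.7, 259.4], 'p': 0.79}
gauge {'rect': [247.4, 138.1, 274.5, 166.4], 'p': 0.59}
[[258.63193368 149.33673054]
 [258.95825893 245.55059945]]
```

View pics/w6.png

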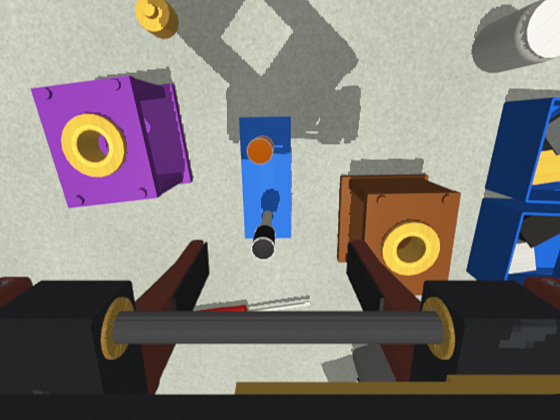

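View pics/w6z.png

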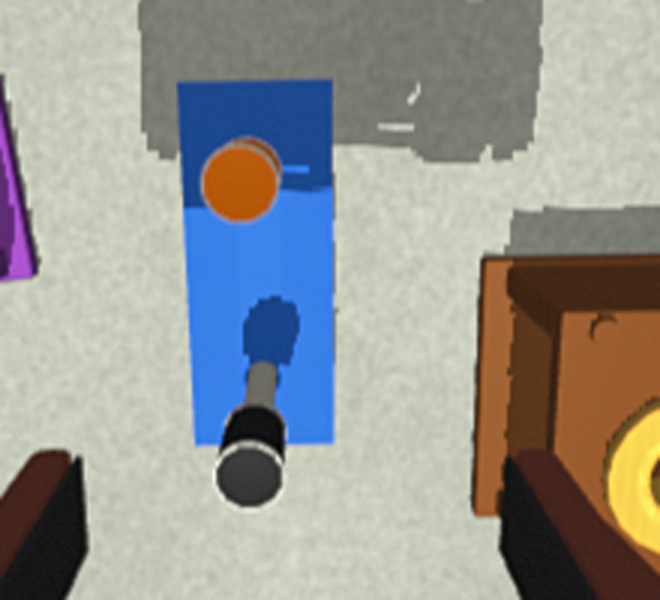

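The orange-topped rod, the probe, is at (260,151) and the black one, the gauge, is at (263,248). The enlarged crop confirms which is which. Now I'll turn those pixels into coordinates.

```bash
python3 - <<'E'
from h import *
c=calibration("wrist")
a=onz(c,260,151,.165);b=onz(c,263.3,248,.165);print(a,b,np.linalg.norm(a-b))
o,d=ray(c,260,151)
show(([a[0],a[1],.26],2),([a[0],a[1],.1345],2))
E
```

```text
[ 0.48930362 -0.29249772  0.165     ] [ 0.49436742 -0.38157159  0.165     ] 0.08921769175998821
pos [ 0.5064 -0.3421  0.2784] yaw y 2.2 j [-0.61  0.36  1.62 -0.    1.17 -0.65] F [-0.4 -0.2  0.9] t 9.8 op 0.0801
[0.003, -0.003, 0.007, 1.86, -1.505, -5.014]
[0.003, -0.003, 0.007, 14.409, -1.422, -4.978]
```

Head spacing measures 89 mm against the stated 90 mm. I'll approach above the probe and straighten the tool.

```bash
python3 -m jog '[[0,-0.003,0.007,1,-0.8,-2.5,8],[0,-0.003,0.007,1.9,-1.5,-5,8],[0,-0.003,0.007,4,-1.5,-5,8],[0,-0.003,0.007,6,-1.5,-5,8],[0,-0.003,0.007,6,-1.5,-5,8],[0,-0.003,0.007,6,-1.5,-5,8]]'; python3 - <<'E'
from h import *
c=calibration("wrist");im=grab_frame("wrist");cv2.imwrite("pics/w7.png",im)
show(([.489,-.2925,.1345],2))
print(proj(c,[[.489,-.2925,.165]]))
E
```

```text
clock: 10.4
tool_pos: [0.4893, -0.2916, 0.2189]
tool_rot: [0.49, 0.51, -0.49, 0.51]
force: [0.4, -0.1, 0.1]
opening: 0.0798
pos [ 0.4897 -0.2921  0.2195] yaw y 2.2 j [-0.56  0.36  1.77  0.    1.01 -0.6 ] F [ 0.4 -0.2 -0.9] t 10.45 op 0.0802
[0.004, 0.001, -0.001, 8.502, -0.08, 0.032]
[[276.3120225  231.26966044]]
```

View pics/w7.png

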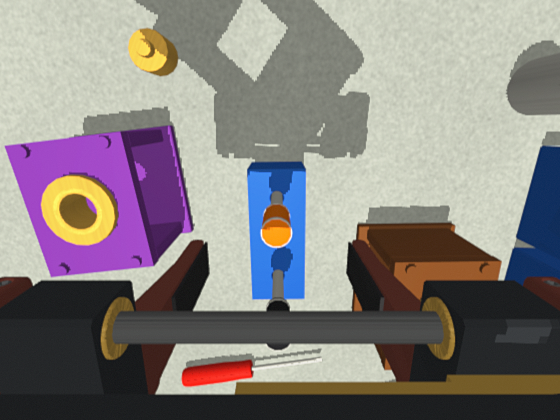

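The head's top disc is at (277,233) and was predicted at (276,231), so it's centred. I'll descend and grip.

```bash
python3 -m jog '[[0,0,0,3,-0.05,0,6],[0,0,0,6,-0.05,0,5],[0,0,0,8.5,-0.05,0,5],[0,0,0,8.5,-0.05,0,5],[0,0,0,8.5,-0.05,0,3.5],[0,0,0,8.5,-0.05,0,3],[0,0,0,8.5,-0.05,0,2.5]]' 25; python3 -m jog '[[0,0,0,0,0,0,2],[0,0,0,0,0,0,1.5],[0,0,0,0,0,0,1.5],[0,0,0,0,0,0,1.5],[0,0,0,0,0,0,1.5]]' 25;python3 - <<'E'
from h import *
cv2.imwrite("pics/w8.png",grab_frame("wrist"));show(([.489,-.2925,.30],2))
E
```

```text
clock: 11.15
tool_pos: [0.4902, -0.2928, 0.1362]
tool_rot: [0.491, 0.508, -0.49, 0.511]
force: [-0.8, 0.1, -0.7]
opening: 0.0295
clock: 11.65
tool_pos: [0.4902, -0.293, 0.137]
tool_rot: [0.49, 0.508, -0.49, 0.511]
force: [-2.5, -0.1, 6.1]
opening: 0.0217
pos [ 0.4903 -0.293   0.137 ] yaw y 2.2 j [-0.56  0.47  1.82 -0.    0.85 -0.6 ] F [-3.3 -0.4  7.3] t 11.7 op 0.0218
[0.004, 0.003, -0.004, -16.299, -0.062, -0.011]
```

View pics/w8.png

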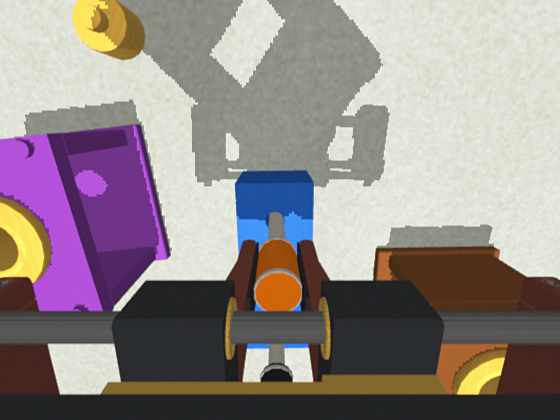

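The probe is gripped at 21.7 mm, and its head is 22 mm. Lifting straight up.

```bash
python3 -m jog '[[0,0,0,-1,0,0,1.5],[0,0,0,-3,0,0,1.5],[0,0,0,-5,0,0,1.5],[0,0,0,-7.5,0,0,1.5],[0,0,0,-10,0,0,1.5],[0,0,0,-13,0,0,1.5],[0,0,0,-16,0,0,1.5],[0,0,0,-16,0,0,1.5]]' 25;python3 - <<'E'
from h import *
cv2.imwrite("pics/w9.png",grab_frame("wrist"));cv2.imwrite("pics/s9.png",grab_frame("scene"));show(([.5355,-.0185,.30],2))
E
```

```text
clock: 12.5
tool_pos: [0.4918, -0.2938, 0.3021]
tool_rot: [0.491, 0.505, -0.489, 0.514]
force: [0.9, 0.2, -1.3]
opening: 0.0216
pos [ 0.4898 -0.2926  0.2977] yaw y 2.2 j [-0.56  0.27  1.7   0.    1.17 -0.6 ] F [ 0.1  0.3 -1. ] t 12.6 op 0.0217
[0.004, 0.004, -0.005, -0.298, 5.641, -27.21]
```

View pics/w9.png

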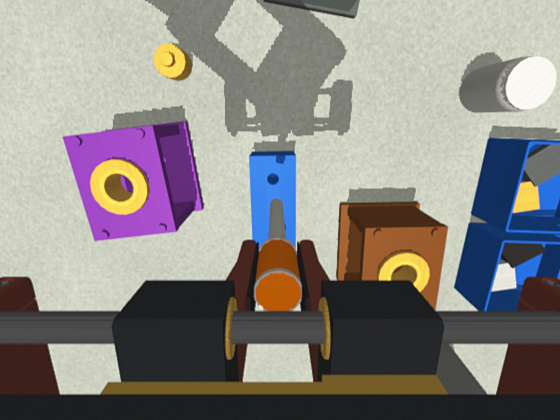

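View pics/s9.png

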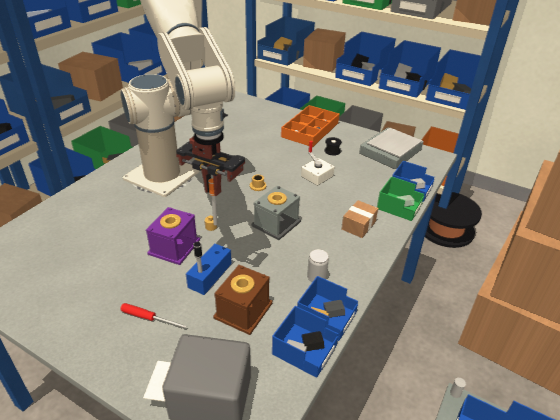

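The probe is held and upright in both views, and the empty hole shows at (272,179). Next I'll check the probe's tilt and offset by comparing the predicted and actual shaft line in the wrist picture.

```bash
python3 - <<'E'
from h import *
o=get_obs();c=calibration("wrist");t=o['tool_pos'];X=R.from_quat(o['tool_rot']).apply([1,0,0]);print(X.round(4))
im=cv2.imread("pics/w9.png")
for n,z in(("headtop",.0305),("headbot",-.0145),("tip",-.1245)):
    print(n,proj(c,[t-X*z,t+[0,0,z]]).round(1).tolist())
cv2.imwrite("pics/w9z.png",cv2.resize(im[160:320,220:340],None,fx=3.7,fy=3.7,interpolation=2))
E
```

```text
[ 0.0054 -0.0033 -1.    ]
headtop [[276.4, 295.0], [276.8, 295.2]]
headbot [[276.7, 253.1], [276.5, 253.0]]
tip [[276.9, 204.1], [276.2, 203.7]]
```

View pics/w9z.png

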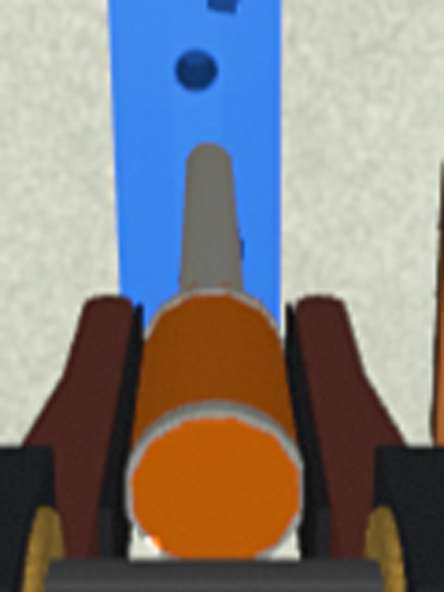

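The predicted and actual head and tip pixels agree within about 1–2 mm and the tilt is about 0.01 rad. The probe is sound in the grip, so I'll carry it over the bore with the tip at about 0.175.

```bash
python3 -m jog '[[0,0,-0.002,0,0.3,-2,1.5],[0,0,-0.005,0,1.2,-6,1.5],[0,0.004,-0.005,0,2.2,-10.5,1.5],[0,0.004,-0.005,0,3.1,-15,1.5],[0,0.004,-0.005,0,4.1,-19.5,1.5],[0,0.004,-0.005,0,5,-24,1.5],[0,0.004,-0.005,-0.3,5.5,-26.5,1.5],[0,0.004,-0.005,-0.3,5.6,-27.2,1.5]]' ; python3 -m jog '[[0,0,0,0,0,0,1.5],[0,0,0,0,0,0,1.5],[0,0,0,0,0,0,1.5]]'; python3 - <<'E'
from h import *
c=calibration("wrist");im=grab_frame("wrist");cv2.imwrite("pics/w10.png",im);cv2.imwrite("pics/s10.png",grab_frame("scene"));cv2.imwrite("pics/t10.png",grab_frame("top"));show(([.5355,-.018,.30],2))
print(proj(c,[[.5355,-.018,.115],[.5355,-.018,.075]]))
o=get_obs();print(proj(c,o['tool_pos']+[0,0,-.1245]))
cv2.imwrite("pics/w10z.png",cv2.resize(im[100:320,200:360],None,fx=2.7,fy=2.7,interpolation=2))
s=cv2.imread("pics/s10.png");cv2.imwrite("pics/s10z.png",cv2.resize(s[110:260,200:340],None,fx=4,fy=4,interpolation=2))
E
```

```text
clock: 13.4
tool_pos: [0.5346, -0.0161, 0.2987]
tool_rot: [0.489, 0.511, -0.49, 0.51]
force: [0.3, -0.5, -0.9]
opening: 0.0214
clock: 13.7
tool_pos: [0.5343, -0.0172, 0.2981]
tool_rot: [0.489, 0.511, -0.49, 0.509]
force: [-0.4, -0.5, -1.4]
opening: 0.0218
pos [ 0.5345 -0.0171  0.2986] yaw y 2.3 j [-0.05  0.22  1.76  0.    1.16 -0.1 ] F [ 0.6 -0.2 -1.1] t 13.85 op 0.0216
[0.006, -0.001, 0.002, -0.144, 0.094, 0.098]
[[278.57603464 191.29844688]
 [278.55266616 184.20842315]]
[277.60501797 204.24587808]
```

View pics/w10z.png

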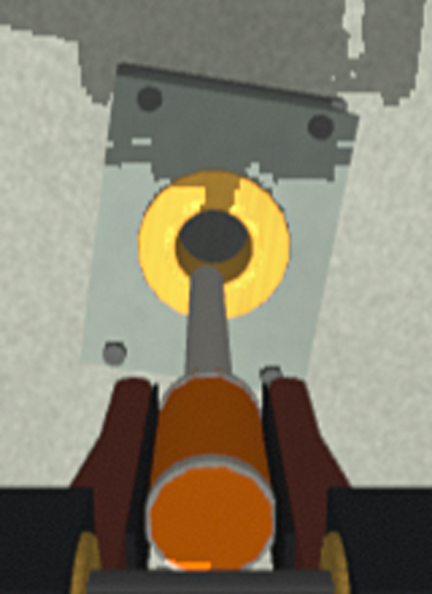

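View pics/s10z.png

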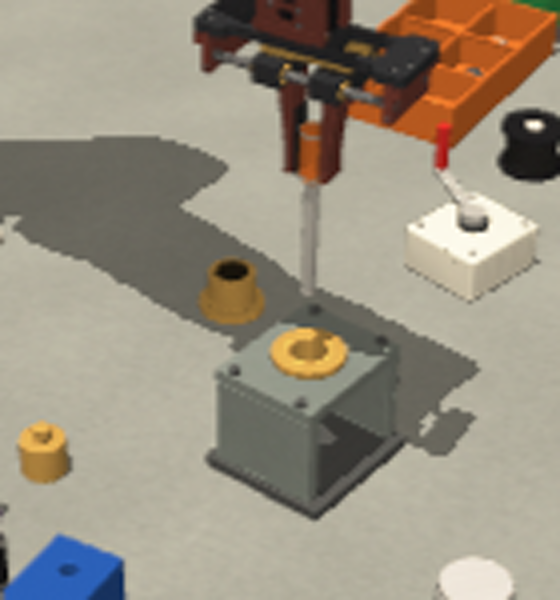

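The flange centre is at px (279.4,190.6), so the bore is at about (.536,-.0175), and the tip is about 2 mm short in x. I'll correct that, lower the tip to just above the mouth, and check again.

```bash
python3 -m jog '[[0.006,0,0.002,0,0.2,0,1.5],[0.006,0,0.002,1.5,0.2,0,1.5],[0.006,0,0.002,3,0.2,0,1.5],[0.006,0,0.002,4.3,0.2,0,1.5],[0.006,0,0.002,4.8,0.2,0,1.5],[0.006,0,0.002,4.8,0.2,0,1.5],[0.006,0,0.002,4.8,0.2,0,1.5]]' ; python3 - <<'E'
from h import *
c=calibration("wrist");im=grab_frame("wrist");cv2.imwrite("pics/w11.png",im);cv2.imwrite("pics/s11.png",grab_frame("scene"));show(([.536,-.0177,.167],2))
o=get_obs();print(proj(c,[[.536,-.0175,.115],o['tool_pos']+[0,0,-.1245]]))
cv2.imwrite("pics/w11z.png",cv2.resize(im[100:320,200:360],None,fx=2.7,fy=2.7,interpolation=2))
s=cv2.imread("pics/s11.png");cv2.imwrite("pics/s11z.png",cv2.resize(s[140:250,220:330],None,fx=5,fy=5,interpolation=2))
E
```

```text
clock: 14.55
tool_pos: [0.5368, -0.017, 0.2509]
tool_rot: [0.492, 0.509, -0.491, 0.508]
force: [0.3, 0.4, -0.4]
opening: 0.0217
pos [ 0.5369 -0.017   0.2513] yaw y 2.0 j [-0.05  0.27  1.81  0.    1.06 -0.09] F [-1.1  0.5 -1.3] t 14.65 op 0.0217
[-0.0, -0.001, -0.001, 8.425, -0.108, 0.079]
[[276.05813692 201.64231834]
 [277.0461288  204.3052963 ]]
```

View pics/w11z.png

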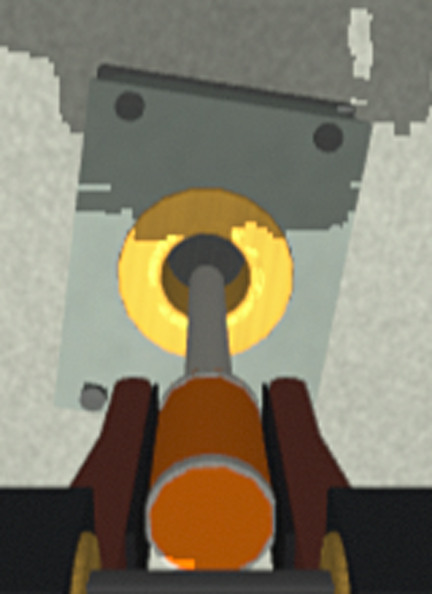

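View pics/s11z.png

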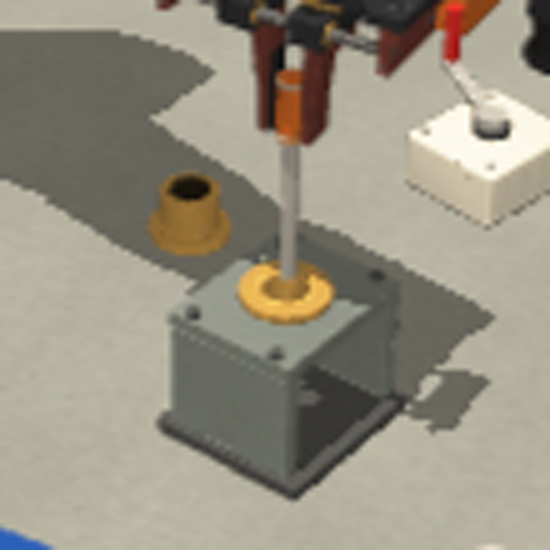

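Flange centre and shaft agree within about 1 mm in both views. I'll lower halfway, check, then go on.

```bash
python3 -m jog '[[0,0,0,0.7,-0.05,0.03,1.5],[0,0,0,1.5,-0.05,0.03,1.5],[0,0,0,2.3,-0.05,0.03,1.5],[0,0,0,3.1,-0.05,0.03,1.5],[0,0,0,3.5,-0.05,0.03,1.5],[0,0,0,3.5,-0.05,0.03,1.5]]' ; python3 - <<'E'
from h import *
c=calibration("wrist");im=grab_frame("wrist");cv2.imwrite("pics/w12.png",im);show(([.5363,-.0175,.1703],2))
cv2.imwrite("pics/w12z.png",cv2.resize(im[100:320,200:360],None,fx=2.7,fy=2.7,interpolation=2))
E
```

```text
clock: 15.25
tool_pos: [0.536, -0.0172, 0.2153]
tool_rot: [0.491, 0.509, -0.491, 0.508]
force: [0.9, -0.2, -0.9]
opening: 0.0214
pos [ 0.5363 -0.0172  0.2158] yaw y 2.0 j [-0.05  0.32  1.84  0.    0.98 -0.09] F [ 0.5 -0.6 -0.9] t 15.3 op 0.0216
[-0.0, -0.001, -0.0, 4.552, -0.003, 0.032]
```

View pics/w12z.png

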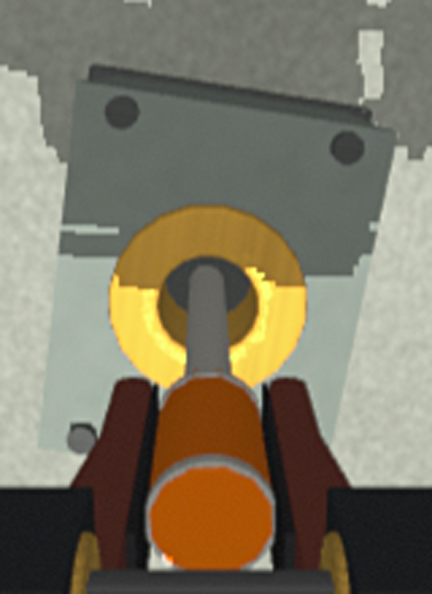

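The shaft is centred laterally in the bore (208 against 207.5 in the crop). Going on to the final depth.

```bash
python3 -m jog '[[0,0,0,0.8,0,0.03,1.5],[0,0,0,1.6,0,0.03,1.5],[0,0,0,2.4,0,0.03,1.5],[0,0,0,3.2,0,0.03,1.5],[0,0,0,4,0,0.03,1.5],[0,0,0,4.5,0,0.03,1.5],[0,0,0,4.5,0,0.03,1.5],[0,0,0,4.5,0,0.03,1.5]]' ; python3 - <<'E'
from h import *
c=calibration("wrist");cs=calibration("scene");im=grab_frame("wrist");cv2.imwrite("pics/w13.png",im);s=grab_frame("scene");cv2.imwrite("pics/s13.png",s);show(([.5363,-.0175,.1703],2))
o=get_obs()
t=o['tool_pos'];print('axis at mouth',proj(c,[t[0],t[1],.115]),'tip scene',proj(cs,t+[0,0,-.127]),proj(cs,[.5363,-.0175,.115]))
m=cv2.inRange(cv2.cvtColor(im,cv2.COLOR_BGR2HSV),(15,100,60),(35,255,255));m[330:]=0
cn,_=cv2.findContours(m,0,1)
cv2.imwrite("pics/w13z.png",cv2.resize(im[100:320,200:360],None,fx=2.7,fy=2.7,interpolation=2))
cv2.imwrite("pics/s13z.png",cv2.resize(s[140:250,220:360],None,fx=5,fy=5,interpolation=2))
E
```

```text
clock: 16.1
tool_pos: [0.5364, -0.0175, 0.1708]
tool_rot: [0.492, 0.509, -0.491, 0.508]
force: [0.7, 0.2, -1.2]
opening: 0.0214
pos [ 0.5366 -0.0175  0.1712] yaw y 2.0 j [-0.06  0.38  1.87  0.    0.89 -0.09] F [ 0.2  0.3 -0.8] t 16.2 op 0.0218
[-0.0, -0.001, -0.001, 0.085, -0.033, 0.0]
axis at mouth [277.07302308 229.29156239] tip scene [276.88757078 213.51285381] [277.20049263 196.90291498]
```

View pics/w13z.png

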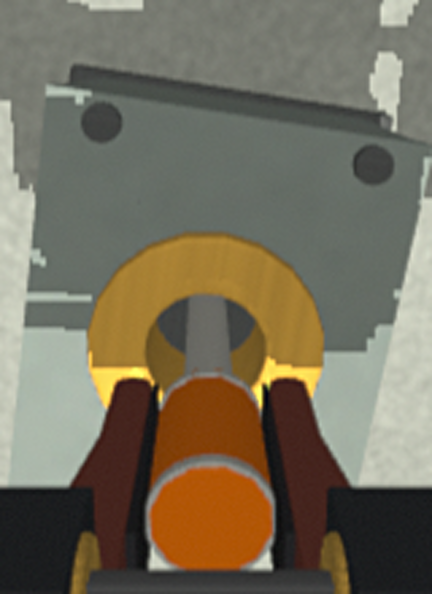

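View pics/s13z.png

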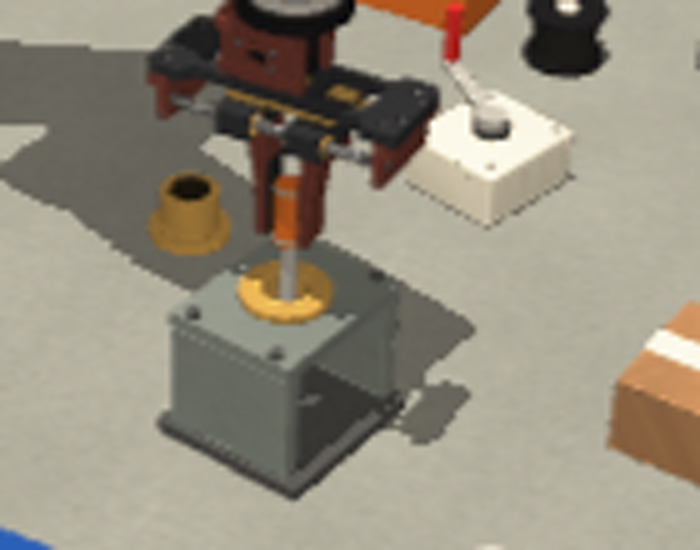

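```bash
python3 - <<'E'
from h import *
c=calibration("wrist");im=cv2.imread("pics/w13.png");o=get_obs()
a=np.linspace(0,2*np.pi,721)
g=cv2.cvtColor(im,cv2.COLOR_BGR2HSV)
m=cv2.inRange(g,(15,100,40),(35,255,255));m[250:]=0
ys,xs=np.nonzero(m);print('mask rows',ys.min(),ys.max(),'cols',xs.min(),xs.max())
# outer contour points in upper half -> plane z=.115 -> circle fit
pts=[]
for x in range(240,316):
    col=np.nonzero(m[:,x])[0]
    if len(col):pts.append(onz(c,x,col.min()-.5,.115)[:2])
P=np.array(pts);A=np.c_[2*P,np.ones(len(P))];s=np.linalg.lstsq(A,(P**2).sum(1),rcond=None)[0]
print('circle',s[:2],'r',np.sqrt(s[2]+s[0]**2+s[1]**2),'rms fixed',)
from scipy.optimize import least_squares
f=least_squares(lambda q:np.hypot(*(P-q).T)-.032,[.536,-.0175]);print('fixed r',f.x,np.abs(f.fun).max())
# probe axis: circle of head top
print(o['tool_pos'],onz(c,200+212/2.7,100+516/2.7,o['tool_pos'][2]+.0325))
# lever/bystanders change in top
T=grab_frame("top");cv2.imwrite("pics/t13.png",T);S0=cv2.imread("pics/top0.png")
d=cv2.absdiff(T,S0).max(2)>60;n,l,st,ce=cv2.connectedComponentsWithStats(d.astype('uint8'))
print([(ce[i].round().tolist(),int(st[i][4])) for i in range(1,n) if st[i][4]>12 and ce[i][1]<300])
cv2.imwrite("pics/t13z.png",cv2.resize(T[110:310,100:480],None,fx=2.1,fy=2.1,interpolation=2))
E
```

```text
mask rows 0 249 cols 37 559
circle [ 0.53589506 -0.01640025] r 0.030775507062808658 rms fixed
fixed r [ 0.53585541 -0.01779042] 0.0006275344455653892
[ 0.53662591 -0.01748652  0.17115456] [ 0.53740723 -0.01431102  0.20365456]
[([276.0, 184.0], 82), ([276.0, 211.0], 368), ([260.0, 223.0], 74), ([253.0, 217.0], 27), ([356.0, 226.0], 44), ([282.0, 231.0], 74), ([272.0, 234.0], 14), ([236.0, 265.0], 120)]
```

View pics/t13z.png

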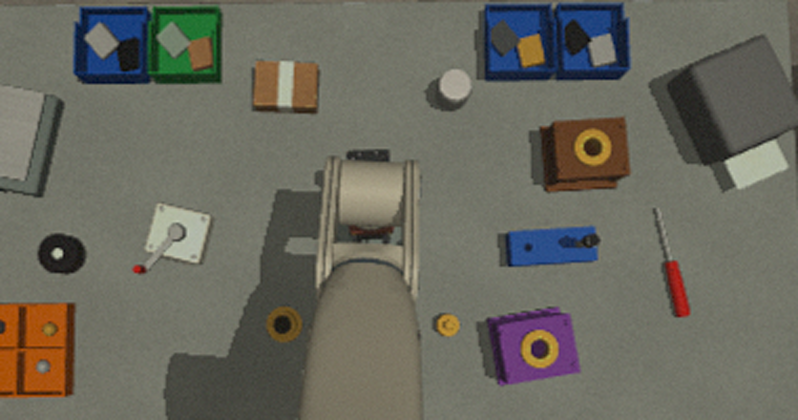

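```bash
python3 - <<'E'
from h import *
c=calibration("wrist");t=get_obs()['tool_pos']
for dy in(-.002,0,.002,.004):
  for z in(-.127,):print(dy,'tip far edge row',proj(c,t+[0,dy+.006,z])[1].round(1))
for z in(.028,.0305):print('head top: centre, far rim',proj(c,t+[0,0,z]).round(1),proj(c,t+[0,.011,z]).round(1))
print('head bottom far edge',proj(c,t+[0,.011,.028-.045]).round(1))
im=cv2.imread("pics/w12.png");print([int(x) for x in im[190:206,277].sum(1)]);im=cv2.imread("pics/w9.png");print([int(x) for x in im[190:210,276].sum(1)])
E
```

```text
-0.002 tip far edge row 199.4
0 tip far edge row 197.4
0.002 tip far edge row 195.3
0.004 tip far edge row 193.2
head top: centre, far rim [276.5 292. ] [277.3 270. ]
head top: centre, far rim [276.5 295. ] [277.3 272.7]
head bottom far edge [277.3 234.1]
[329, 331, 331, 331, 279, 208, 180, 185, 248, 298, 295, 297, 296, 297, 300, 299]
[445, 440, 441, 443, 443, 439, 441, 449, 411, 316, 315, 318, 320, 320, 322, 319, 321, 318, 323, 322]
```

The tip's far edge is at row 198 (predicted 197.4) and the head at row 291.6 (predicted 292). The tip is therefore within about 1 mm of the bore axis, at z ≈ 0.044, 31 mm below the sleeve. The lever and the bystanders show no change in the top view beyond the arm's shadow. Handing in.

```bash
python3 -c "
from rig import *
print(close_job()); o=get_obs(); print(o['clock'],o['tool_pos'],o['opening'],o['force'])"
```

```text
the job is handed in; nothing more can be done
None
the job is handed in; nothing more can be done
```

I swung the counter's lever to its stop and let it spring back. Then I drew the orange-headed probe from the rack and lowered it through the grey fixture's bore, where the arm was holding it still when I handed the job in. It took about 16 s of the 72 s allowed. The job reports no verdict, so these are my own last checks:

- **Lever:** at the stop the force was 13 N, against the spring's 2.4 N, at the pose predicted for the stop. Afterwards the wrist and top views showed it back at rest.
- **Probe position:** the tip is within about 1 mm of the bore axis, at z ≈ 0.044 m, which is about 31 mm below the sleeve. The tilt is about 0.01 rad.
- **Grip:** the fingers read 21.7 mm on the 22 mm head, and the wrist force stayed near its 1 N weight, with no sign of touching the sleeve or fixture.
- **Rest of the bench:** the before-and-after top views show no shift of the bystanders. The only change there was the arm's shadow over the spare sleeve. I judged the gauge by eye: it is still in its hole.

**Disagreements:**
- The first scene-camera estimate of the bore was about 5 mm off the wrist and top cameras in y. I used the wrist and top values, and the last wrist fit agreed with them.
- One reading of the head's top disc was 3 mm off. It matched once I allowed for gripping about 2.5 mm higher than planned.

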